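Click a filled pick-and-mix box shut all round its rim

ROBOT

A 7-joint arm with a two-finger parallel gripper is mounted at the origin on a cart in front of the work surface, level with it; the furniture and walls round the work are solid. World frame = base frame: x ahead of the robot, y to its left, z up, the work surface at z = 0. Lengths are in m, angles in rad, forces in N, time in s.
With the tool pointing down it reaches from about 0.35 to 0.9 m from the base axis. Payload 8.1 kg.
Tool frame: the origin (TCP) lies between the finger pads; the fingertips stand 11 mm ahead of it and the grasp point (between the pads) lies 8 mm behind it; z points along the fingers, y is the line along which they close (so a half turn about z gives the same grasp; the last joint's range is limited). The gripper opens to 92 mm and grips with 3 to 60 N. Pads are 19 mm wide; open, the fingers measure 130 mm over their backs; the gripper's body (75 mm by 190 mm) begins 47 mm behind the grasp point.
Start: joints at [1.052, 0.434, 0.025, 1.573, -0.012, 1.134, -0.075], TCP at [0.252, -0.572, 0.238] pointing down, gripper open.
Joint ranges: [-2.62, 2.62], [-0.44, 2.09], [-1.27, 1.32], [0.08, 2.57], [-1.32, 4.46], [0.12, 2], [-2.74, 2.74]. Speed limits (rad/s): [2.22, 2.22, 3.01, 3.01, 3.14, 3.14, 3.14].

INTERFACE

Orientations are given as a rotation vector (axis times angle).
In Python, from cell import observe, get_image, camera_params, sign_off gives the robot as it stands.
- The arm moves only by the shell command python3 -m pendant 'ROWS' [FORCE]. ROWS is JSON, one flat list of numbers, 7 for each row, row after row: the shift along the tool's x, y, z in m, then the turn, a rotation vector about the tool's x, y, z in rad, then the finger opening in m, from 0 to 0.0918. In form: [dx, dy, dz, rx, ry, rz, jaw, dx, dy, dz, rx, ry, rz, jaw, ...]. A call has 1 to 10 rows; each row shifts and turns the commanded pose from where the row before left it, along the tool's axes as they then stand; what a row does not reach is not made up. A row lasts 1/8 s, in which the tool goes at most 62.5 mm and 10.7 degrees, less where a joint would pass 70% of its speed; a pose out of reach is approached as far as the arm can. A call is refused whole if a number of a shift passes 0.0625 or a number of a turn 0.188, either way. A call with a gripper value outside its range is refused whole. The fingers move at their own pace and stop on an object; FORCE is the grip in N (left out, the last holds). Time passes only in rows, so rows that do not move let the fingers close. It gives the time, the measured TCP pose, the force, the opening and the grip force at its end, in the units of the state.
- observe(): the state, without advancing time (a new reading comes with each control period).
- get_image(name): name is "scene" or "top" or "wrist"; returns the picture (480x640x3 uint8, red, green, blue); there is no depth.
- camera_params(name): a dict with "intrinsics" (3x3 intrinsics, pixels), "eye" and "rotation" of the camera in the world; the wrist camera has in their place "T_tool_cam" (4x4, takes a point from camera to tool coordinates, whose origin is the TCP and whose axes are the flange's). Camera axes: x right, y down, z forward; pixel columns grow to the right and rows downward; lengths in m; the calibration is good to about 2 mm. A picture is of the moment at which its call begins: read the wrist's pose just before it. camera_params takes no time and is no camera call.
- sign_off(): hands the job in; it is judged then, once.
The state is a dict: "clock": time; "joints": joint angles; "dq": joint speeds; "joint_efforts": joint torques, N m; "position": TCP position; "ee_rot": TCP orientation; "force": force on the tool from outside, world axes, zero at the start; "ft_torque": the same for the moment, N m; "width": opening from 0.0 (shut) to 1.0 (fully open); "gripper_force": force on a finger pad.
Only numpy, scipy, OpenCV 4.12 (cv2) and the standard library are available. Lean on these libraries where they do the work, as an engineer would, in place of code of your own. Each camera call takes 0.05 s, during which the arm holds its last target. There are 200 camera calls.

TASK

The clear sweet box has been filled and its lid still stands ajar. With the fingertips only, push the hinged lid down shut, then press round its rim on the red sections (front, left and right) until every one has clicked down flush and stays there. Do not lift the box, throw its lid back or shove it out of its place, and leave the other goods standing where they are.

Things in the scene. Friction and masses are not known exactly. Their poses are not given: they have to be found in the camera images.
- sweet_pack: loose clear filled sweet box, 0.75 kg, with hinged lid; shut 160 (x) x 210 (y) x 56 (z) mm. It stands on the wooden plinth top, 185 mm above the table. Origin under its middle; own +x points from front rim to hinge side (roughly away from the robot), +y left, z up. Lid hinge line along y at x = +78, z = 50 mm, lid front edge 158 mm from it. Lid: white frame and corners, clear recessed middle; red rim sections front, left, right
- pack_lid (a joint): hinge of the lid: 0 = shut, grows as it opens (rad, starts between 0.3 and 0.6). Stiff living hinge: stays where it is left, and 1 to 2 N on the front edge pushes it down
- front_pad (a point): middle of the thumb mark (white outline, 58x14 mm) on top of the red front rim section, where to press; moves with lid and section. Section 141 mm long, 32 mm wide; its outer edge is 12 mm outward of this point, its hinge 20 mm inward. With lid and section shut the pad is at (-68, 0, 56) mm in sweet_pack's frame, level
- left_pad (a point): middle of the thumb mark (white outline, 58x14 mm) on top of the red left rim section, where to press; moves with lid and section. Section 91 mm long, 32 mm wide; its outer edge is 12 mm outward of this point, its hinge 20 mm inward. With lid and section shut the pad is at (0, +93, 56) mm in sweet_pack's frame, level
- right_pad (a point): middle of the thumb mark (white outline, 58x14 mm) on top of the red right rim section, where to press; moves with lid and section. Section 91 mm long, 32 mm wide; its outer edge is 12 mm outward of this point, its hinge 20 mm inward. With lid and section shut the pad is at (0, -93, 56) mm in sweet_pack's frame, level
- front_rim (a joint): the front rim section: 0 = standing up, its outer edge 7 mm too high; 0.22 = clicked down flush, at a stop. Sprung over centre: pressed about its pad it starts to give at 6 to 10 N; the force falls to nothing half way, then it goes down by itself and stays; let go earlier it springs back up. Hinged at its inner edge: pressed nearer that edge it needs more force
- left_rim (a joint): the left rim section, behaves as front_rim (same values)
- right_rim (a joint): the right rim section, behaves as front_rim (same values)
- scoop: bystander: aluminium sweet scoop lying flat, 202x60x38 mm, origin under its middle
- price_card: bystander: upright white price card in a small wooden block, 22x64x58 mm, origin under its middle
- mint_tin_red: bystander: round flat tin with red and white lid, 67 mm across, 23 mm high, origin under its middle
- mint_tin_blue: bystander: the same tin with a blue lid, origin under its middle
- ribbon: bystander: pink ribbon spool lying on its flange, 60 mm across, 28 mm high, origin under the spool
- flat_carton: bystander: flat light-blue carton, 50x112x20 mm, origin under its middle

How it is judged:
By the outcome, as a careful person would: the job done as asked, in the order asked, and still so for the second after the job is handed in, with the robot touching nothing.
It also fails if it takes over 42 s, if anything falls off the work surface, if the arm or the gripper's body presses on something with over 40 N, if the wrist force passes 120 N, or if a joint passes its speed limit or range.

## Working session

There is one attempt and no reset: what is moved stays moved. The work goes in short steps, Python scripts to look and compute and a shell command to move; the robot and the scene stay as the last step left them, time stands still between calls to the robot, and variables do not carry over. Pictures are saved under pics/ and viewed, at most 10 in all, crops included, and the job is handed in when it is done.

```bash
mkdir -p pics; python3 - <<'E'
from cell import *
import cv2
s=observe();print(s['clock'],s['position'],s['ee_rot'],s['width'])
for n in('scene','top'):
    cv2.imwrite(f'pics/{n}0.png',get_image(n)[:,:,::-1]);p=camera_params(n);print(n,p)
print(camera_params('wrist'))
E
```

```text
0.0 [ 0.25220182 -0.57130618  0.2369321 ] [-3.07244753e+00 -6.48092259e-01  7.43825667e-04] 0.9980638350276327
scene {'intrinsics': array([[498.47706282,   0.        , 309.95359763],
       [  0.        , 498.47706282, 238.73960369],
       [  0.        ,   0.        ,   1.        ]]), 'eye': array([-0.44291634,  0.51516949,  0.86067786]), 'rotation': array([-1.26247061,  1.96182005, -1.16604853])}
top {'intrinsics': array([[542.9393808 ,   0.        , 307.50852643],
       [  0.        , 542.9393808 , 235.23750965],
       [  0.        ,   0.        ,   1.        ]]), 'eye': array([0.34258046, 0.02284962, 1.37500706]), 'rotation': array([-2.1404995 ,  2.13033392, -0.11329262])}
{'intrinsics': array([[419.6970938 ,   0.        , 321.32589974],
       [  0.        , 419.6970938 , 233.34276565],
       [  0.        ,   0.        ,   1.        ]]), 'T_tool_cam': array([[ 3.93913223e-04, -9.67218743e-01, -2.53944379e-01,
         6.74233814e-02],
       [ 9.99999720e-01,  2.19458273e-04,  7.15310016e-04,
         4.07478597e-04],
       [-6.36131060e-04, -2.53944590e-01,  9.67218559e-01,
        -1.47189039e-01],
       [ 0.00000000e+00,  0.00000000e+00,  0.00000000e+00,
         1.00000000e+00]])}
```

View pics/scene0.png

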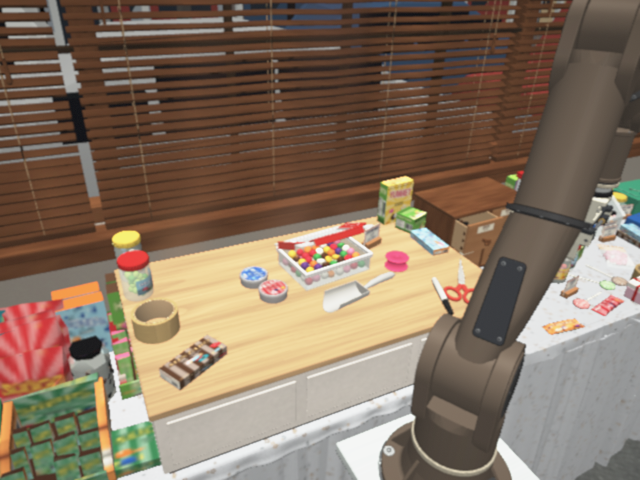

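View pics/top0.png

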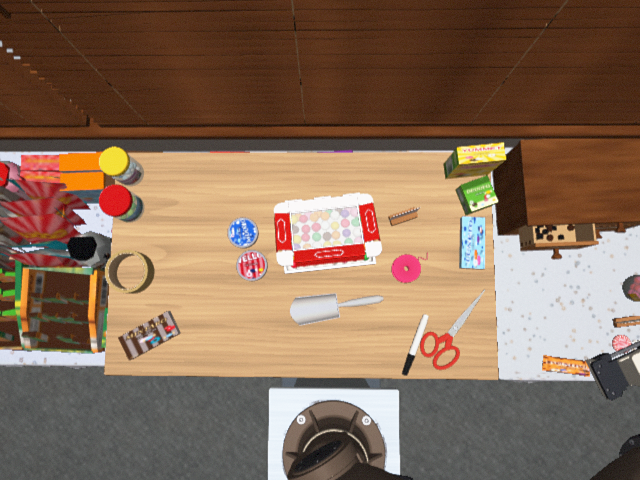

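The scene view shows the open lid with its red sections standing up behind the candies. The top view shows the box at about (275–382, 193–272), with the scoop in front of it at (290–383, 295–325). I'll zoom in on both.

```bash
cat > h.py <<'E'
import numpy as np, cv2
from scipy.spatial.transform import Rotation as R
from cell import *
def ray(n,uv,pose=None):
    p=camera_params(n);K=p['intrinsics']
    d=np.linalg.inv(K)@[uv[0],uv[1],1]
    if n=='wrist':
        s=pose;T=np.eye(4);T[:3,:3]=R.from_rotvec(s['ee_rot']).as_matrix();T[:3,3]=s['position'];T=T@p['T_tool_cam']
        return T[:3,3],T[:3,:3]@d
    return p['eye'],R.from_rotvec(p['rotation']).as_matrix()@d
def onz(n,uv,z,pose=None):
    e,d=ray(n,uv,pose);return e+d*(z-e[2])/d[2]
def tri(r1,r2):
    (a,u),(b,v)=r1,r2
    t=np.linalg.lstsq(np.c_[u,-v],b-a,rcond=None)[0];p,q=a+u*t[0],b+v*t[1]
    return (p+q)/2,np.linalg.norm(p-q)
E
python3 - <<'E'
from h import *
t=cv2.imread('pics/top0.png')[185:280,265:395];s=cv2.imread('pics/scene0.png')[210:320,260:400]
a=cv2.resize(t,(780,570),interpolation=2);cv2.imwrite('pics/tc.png',a)
cv2.imwrite('pics/sc.png',cv2.resize(s,(700,550),interpolation=2))
print(onz('top',(105,378),.185),onz('top',(497,378),.185),onz('top',(300,152),.185))
E
```

```text
[0.19470977 0.4966353  0.185     ] [ 0.20363567 -0.34174963  0.185     ] [0.69731295 0.07937398 0.185     ]
```

View pics/tc.png

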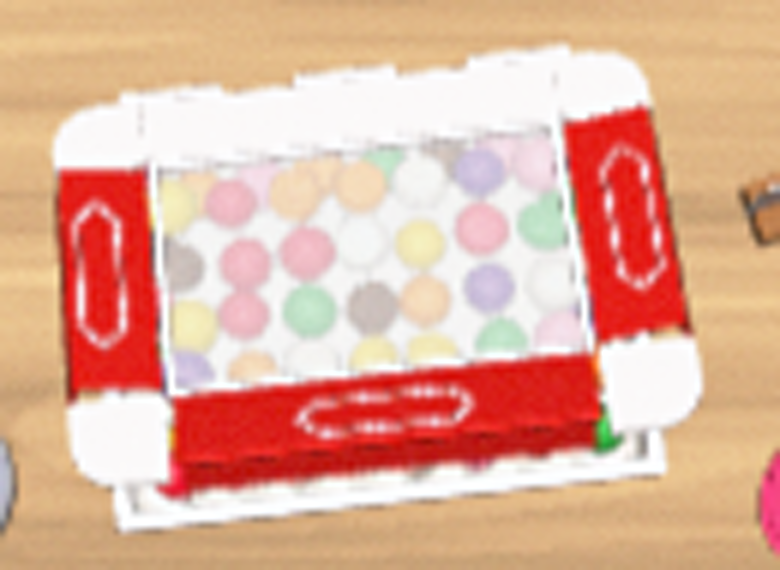

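View pics/sc.png

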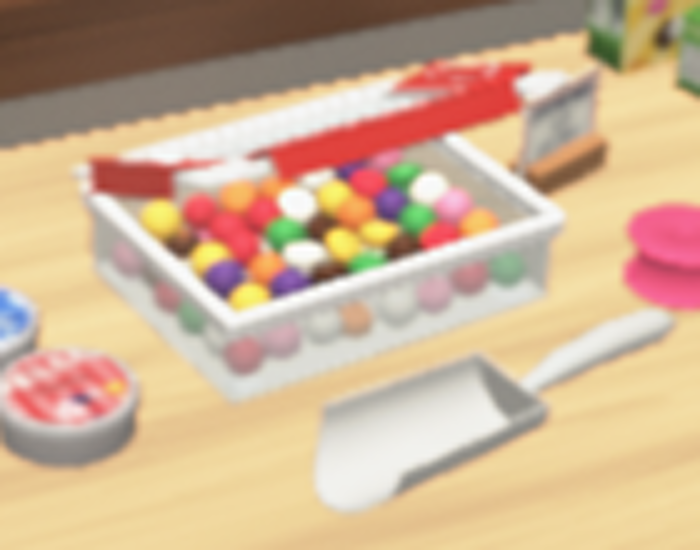

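The crops show the box turned slightly clockwise. In the top crop the front tray rim runs (117,531)–(665,472), the back of the hinge (120,97)–(570,50), and the marks sit at L (102,274), F (385,412) and R (632,217). In the scene crop the rim corners are (235,330) and (563,220).

```bash
python3 - <<'E'
from h import *
T=lambda u,v:(265+(u+.5)/6-.5,185+(v+.5)/6-.5)
S=lambda u,v:(260+(u+.5)/5-.5,210+(v+.5)/5-.5)
for a,b in(((117,531),(235,330)),((665,472),(563,220))):
    print(onz('top',T(*a),.235),onz('scene',S(*b),.235),tri(ray('top',T(*a)),ray('scene',S(*b))))
fl=onz('top',T(117,531),.235);fr=onz('top',T(665,472),.235)
print('w',np.linalg.norm(fl-fr))
y=(fl-fr)/np.linalg.norm(fl-fr);x=np.array([y[1],-y[0],0]);yaw=np.arctan2(x[1],x[0])
bl=onz('top',T(120,97),.238);br=onz('top',T(570,50),.238)
print('yaw',yaw,'back yaw',np.arctan2(*( (br-bl)[[0,1]]*[1,-1])))
print('depth',x@(bl-fl),x@(br-fl))
o=(fl+fr)/2+x*.078;o[2]=.185;print('origin',o)
# hinge angle: for each mark, intersect ray with lid model position
for nm,uv,l in(('L',(102,274),(-0,.093)),('R',(632,217),(0,-.093)),('F',(385,412),(-.068,0))):
    e,d=ray('top',T(*uv))
    z0=.185
    for th in np.arange(.2,.7,.1):
        r=.078-l[0];px=.078-r*np.cos(th)-.012*0;pz=.05+r*np.sin(th)+.009*np.cos(th)
        p=e+d*((z0+pz)-e[2])/d[2]-o
        print(nm,round(th,2),'x err',round(x@p-px- .009*np.sin(th),4),'y',round(y@p,4))
E
```

```text
[0.41980826 0.10819602 0.235     ] [0.41010281 0.10899802 0.235     ] (array([0.41921114, 0.10686917, 0.22923065]), np.float64(0.004015131711696464))
[ 0.44134908 -0.0834624   0.235     ] [ 0.43457382 -0.07934652  0.235     ] (array([ 0.44171923, -0.08403775,  0.22994957]), np.float64(0.000248382272243775))
w 0.1928651249565218
yaw 0.1119220149947901 back yaw 0.10647882169256431
depth 0.15345178994510122 0.15257613227058997
origin [0.50809065 0.02107852 0.185     ]
L 0.2 x err 0.0061 y 0.0912
L 0.3 x err 0.0021 y 0.0907
L 0.4 x err -0.0025 y 0.0903
L 0.5 x err -0.0077 y 0.0898
L 0.6 x err -0.0135 y 0.0894
R 0.2 x err 0.0058 y -0.0934
R 0.3 x err 0.0019 y -0.0927
R 0.4 x err -0.0027 y -0.0919
R 0.5 x err -0.008 y -0.0913
R 0.6 x err -0.0138 y -0.0906
F 0.2 x err 0.0129 y -0.0008
F 0.3 x err 0.007 y -0.0005
F 0.4 x err -0.0002 y -0.0003
F 0.5 x err -0.0087 y -0.0
F 0.6 x err -0.0183 y 0.0002
```

```bash
cat >> h.py <<'E'
O=np.array([.503,.0206,.185]);YAW=.111
def box2w(p): return O+R.from_euler('z',YAW).apply(p)
def delta(w,yaw):
    s=observe();M=R.from_rotvec(s['ee_rot'])
    X=M.as_matrix()[:,0];cy=np.arctan2(X[1],X[0])
    print('t',round(s['clock'],2),'pos',s['position'].round(4),'yaw',round(cy,3),'zax',M.as_matrix()[:,2].round(3),'F',np.round(s['force'],1))
    print('target',np.round(w,4),'tool shift',M.inv().apply(w-s['position']).round(4),'rz',round(-((yaw-cy+np.pi)%(2*np.pi)-np.pi),3))
E
python3 -m pendant '[0,0,-0.06,0,0,0.15,0, 0,0,-0.06,0,0,0.153,0, 0,0,-0.03,0,0,0,0, 0,0,0,0,0,0,0]' 20
python3 -c "
from h import *
delta(box2w([-.055,0,.165]),YAW)"
```

```text
clock: 0.6
position: [0.2528, -0.5725, 0.3902]
ee_rot: [3.133, 0.177, 0.003]
force: [-0.1, -0.3, -0.8]
width: 0.612
gripper_force: 0.0
t 0.6 pos [ 0.2528 -0.5725  0.3902] yaw 0.113 zax [ 0.002 -0.004 -1.   ] F [-0.1 -0.3 -0.8]
target [0.4483 0.0145 0.35  ] tool shift [ 0.2603 -0.5614  0.0383] rz 0.002
```

```bash
python3 -m pendant '[0.026,-0.056,0,0,0,0,0, 0.026,-0.056,0,0,0,0,0, 0.026,-0.056,0,0,0,0,0, 0.026,-0.056,0,0,0,0,0, 0.026,-0.056,0,0,0,0,0, 0.026,-0.056,0,0,0,0,0, 0.026,-0.056,0,0,0,0,0, 0.026,-0.056,0,0,0,0,0, 0.026,-0.056,0,0,0,0,0, 0.026,-0.056,0,0,0,0,0]'
python3 -m pendant '[0,0,0,0,0,0,0, 0,0,0,0,0,0,0]'
python3 - <<'E'
from h import *
delta(box2w([-.055,0,.145]),YAW)
cv2.imwrite('pics/w1.png',get_image('wrist')[:,:,::-1])
E
```

```text
clock: 1.85
position: [0.4474, 0.0157, 0.3864]
ee_rot: [3.136, 0.177, -0.003]
force: [0.4, -0.4, 0.3]
width: 0.004
gripper_force: 0.0
clock: 2.1
position: [0.4472, 0.0134, 0.3865]
ee_rot: [3.136, 0.178, -0.004]
force: [-0.1, -0.5, 0.2]
width: 0.005
gripper_force: 0.0
t 2.1 pos [0.4472 0.0134 0.3865] yaw 0.113 zax [-0.002 -0.001 -1.   ] F [-0.1 -0.5  0.2]
target [0.4483 0.0145 0.33  ] tool shift [ 0.0014 -0.001   0.0565] rz 0.002
```

View pics/w1.png

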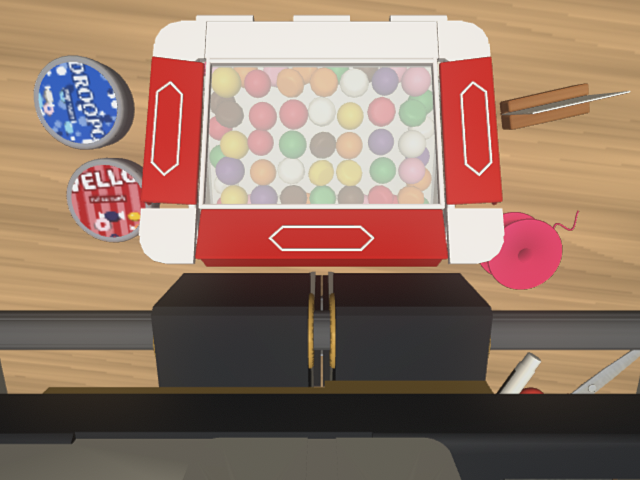

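The wrist view shows the lid square to the tool, with the front mark at (322,238), the left at (167,128) and the right at (477,128). I'll triangulate these with the top view.

```bash
python3 - <<'E'
from h import *
T=lambda u,v:(265+(u+.5)/6-.5,185+(v+.5)/6-.5)
s=observe()
for n,a,b in(('F',(385,412),(322,238)),('L',(102,274),(167,128)),('R',(632,217),(477,128))):
    p,g=tri(ray('top',T(*a)),ray('wrist',b,s));print(n,p,g,'box',R.from_euler('z',-YAW).apply(p-O).round(4))
E
```

```text
F [0.45402649 0.01366231 0.31262061] 0.0025990054246384504 box [-0.0494 -0.0015  0.1276]
L [0.5028351  0.11006201 0.28022347] 0.0032977301365605697 box [0.0097 0.0889 0.0952]
R [ 0.52192619 -0.06783898  0.29110877] 0.0009381293144340331 box [ 0.009  -0.09    0.1061]
```

```bash
python3 -m pendant '[0.003,0,0.025,0,0,0,0, 0.002,0,0.025,0,0,0,0, 0,0,0.008,0,0,0,0, 0,0,0.005,0,0,0,0, -0.002,0,0.005,0,0,0,0, -0.002,0,0.005,0,0,0,0, -0.002,0,0.005,0,0,0,0, 0,0,0,0,0,0,0]'
```

```text
clock: 3.15
position: [0.4465, 0.0138, 0.3095]
ee_rot: [3.136, 0.177, -0.001]
force: [-0.3, -0.7, 0.0]
width: -0.002
gripper_force: 0.0
```

```bash
python3 - <<'E'
from h import *
a=get_image('wrist')[:,:,::-1][0:300,100:540]
b=cv2.resize(get_image('scene')[:,:,::-1][200:300,250:400],(450,300),interpolation=2)
o=np.vstack([a,np.pad(b,((0,0),(0,0),(0,0)))[:,:440]])
cv2.imwrite('pics/w2.png',o)
E
```

```text
(no output)
```

View pics/w2.png

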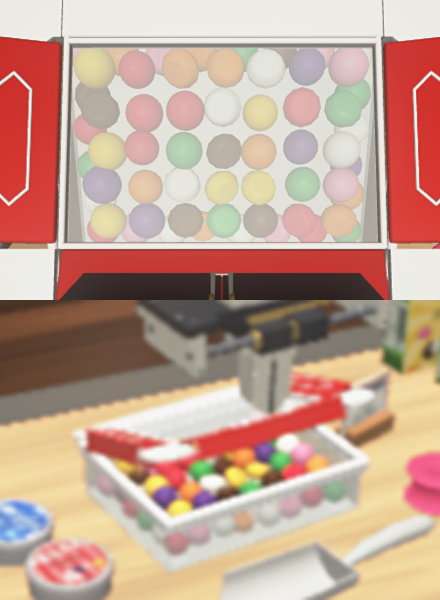

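The fingertips sit on the front mark and the lid is following down. I'll continue along the arc.

```bash
python3 -m pendant '[-0.002,0,0.005,0,0,0,0, -0.002,0,0.005,0,0,0,0, -0.002,0,0.005,0,0,0,0, -0.001,0,0.005,0,0,0,0, -0.001,0,0.005,0,0,0,0, -0.001,0,0.005,0,0,0,0, -0.001,0,0.005,0,0,0,0, -0.001,0,0.005,0,0,0,0, 0,0,0.005,0,0,0,0, 0,0,0,0,0,0,0]'
python3 -m pendant '[0,0,0.003,0,0,0,0, 0,0,0.003,0,0,0,0, 0,0,0,0,0,0,0]'
python3 -c "
from h import *
delta(box2w([-.068,0,.056+.011]),YAW)"
```

```text
clock: 4.5
position: [0.4357, 0.0125, 0.2643]
ee_rot: [-3.137, -0.177, 0.001]
force: [0.2, -0.4, 0.7]
width: 0.004
gripper_force: 0.0
clock: 4.88
position: [0.4359, 0.0126, 0.2586]
ee_rot: [3.137, 0.177, -0.0]
force: [0.2, 0.0, 0.6]
width: 0.003
gripper_force: 0.2
t 4.88 pos [0.4359 0.0126 0.2586] yaw 0.113 zax [-0. -0. -1.] F [0.2 0.  0.6]
target [0.4354 0.0131 0.252 ] tool shift [-0.0004 -0.0005  0.0066] rz 0.002
```

```bash
for i in 1 2 3; do python3 -m pendant '[0,0,0.0015,0,0,0,0, 0,0,0,0,0,0,0]' | egrep 'posi|^force'; done
```

```text
position: [0.4359, 0.0126, 0.2577]
force: [-3.6, 0.0, 8.2]
position: [0.4357, 0.0126, 0.2558]
force: [-1.4, 0.1, 2.3]
position: [0.4358, 0.0126, 0.254]
force: [0.6, 1.1, 0.4]
```

```bash
for i in 1 2 3; do python3 -m pendant '[0,0,0.0012,0,0,0,0, 0,0,0,0,0,0,0]' | egrep 'posi|^force'; done
```

```text
position: [0.4358, 0.0125, 0.2529]
force: [-0.6, -0.6, 0.5]
position: [0.436, 0.0126, 0.252]
force: [-1.0, -0.4, 3.5]
position: [0.436, 0.0126, 0.2515]
force: [-4.4, -0.3, 13.2]
```

The front section is at its stop, with the tip at 0.241 as predicted. I'll lift and check.

```bash
python3 -m pendant '[0,0,-0.005,0,0,0,0, 0,0,-0.03,0,0,0,0, -0.01,0,-0.05,0,0,0,0, -0.01,0,-0.05,0,0,0,0, 0,0,0,0,0,0,0, 0,0,0,0,0,0,0]'
python3 - <<'E'
from h import *
s=observe();im=get_image('wrist');cv2.imwrite('pics/w3.png',im[:,:,::-1])
np.save('s3.npy',np.r_[s['position'],s['ee_rot']])
E
```

```text
clock: 7.12
position: [0.4158, 0.0102, 0.3851]
ee_rot: [3.136, 0.177, -0.001]
force: [0.5, 0.7, -0.1]
width: 0.004
gripper_force: 0.0
```

View pics/w3.png

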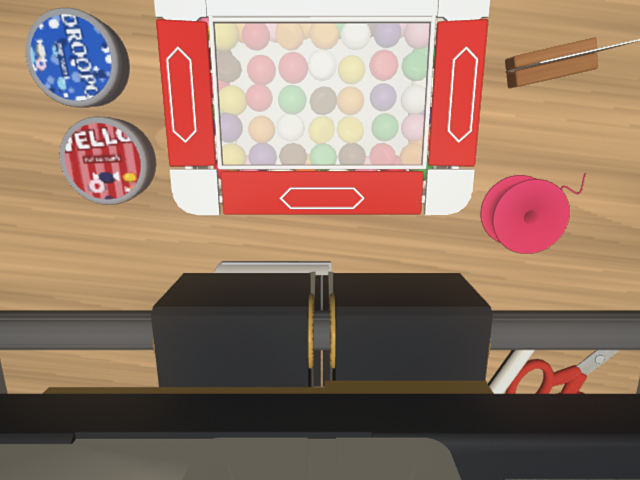

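The lid is shut and the front section is level. Marks are at F (322,198), L (181,94) and R (462,95).

```bash
python3 - <<'E'
from h import *
s=observe()
for n,b,z in(('F',(322,198),.241),('L',(181,94),.2455),('R',(462,95),.2455)):
    p=onz('wrist',b,z,s);print(n,p.round(4),'box',R.from_euler('z',-YAW).apply(p-O).round(4))
for n,b in(('L',(0,.095,.09)),('R',(0,-.095,.09))): print(n);delta(box2w(b),YAW+np.pi/2)
print(s['joints'].round(2))
E
```

```text
F [0.4323 0.0108 0.241 ] box [-0.0714 -0.0019  0.056 ]
L [0.4905 0.1095 0.2455] box [-0.0026  0.0897  0.0605]
R [ 0.5105 -0.0717  0.2455] box [-0.0028 -0.0925  0.0605]
L
t 7.17 pos [0.4156 0.0102 0.3845] yaw 0.113 zax [-0.002 -0.    -1.   ] F [ 0.  -0.3  0.1]
target [0.4925 0.115  0.275 ] tool shift [ 0.0884 -0.0955  0.1094] rz -1.569
R
t 7.17 pos [0.4156 0.0102 0.3845] yaw 0.113 zax [-0.002 -0.    -1.   ] F [ 0.  -0.3  0.1]
target [ 0.5135 -0.0738  0.275 ] tool shift [0.088  0.0945 0.1094] rz -1.569
[ 0.28  0.02 -0.43  1.76  0.01  1.37 -1.61]
```

```bash
python3 -m pendant '[0.03,-0.031,0.01,0,0,0,0, 0.028,-0.031,0.02,0,0,0,0, 0.028,-0.0305,0.02,0,0,0,0, 0,0,0,0,0,-0.18,0, 0,0,0,0,0,0,0]'
python3 -c "
from h import *
delta(box2w([-.0025,.092,.08]),YAW+np.pi/2);print(observe()['joints'].round(2))"
```

```text
clock: 7.8
position: [0.4906, 0.112, 0.3338]
ee_rot: [-3.108, -0.458, 0.005]
force: [-1.0, -0.9, 0.2]
width: 0.002
gripper_force: 0.0
t 7.8 pos [0.4906 0.112  0.3338] yaw 0.293 zax [-0.003 -0.    -1.   ] F [-1.  -0.9  0.2]
target [0.4903 0.1118 0.265 ] tool shift [-0.0001  0.0003  0.0688] rz -1.389
[ 0.12  0.22 -0.55  1.67  0.12  1.29 -1.73]
```

```bash
python3 -m pendant '[0,0,0,0,0,0.175,0, 0,0,0,0,0,0.175,0, 0,0,0,0,0,0.175,0, 0,0,0,0,0,0.175,0, 0,0,0,0,0,0.175,0, 0,0,0,0,0,0.175,0, 0,0,0,0,0,0.175,0, 0,0,0,0,0,0.175,0, 0,0,0,0,0,0.175,0, 0,0,0,0,0,0.178,0]'
python3 -m pendant '[0,0,0,0,0,0,0]' >/dev/null
python3 -c "
from h import *
delta(box2w([-.0025,.092,.08]),YAW-np.pi/2);print(observe()['joints'].round(2))"
```

```text
clock: 9.05
position: [0.4927, 0.1046, 0.314]
ee_rot: [2.731, -1.461, -0.051]
force: [0.8, 1.1, -0.9]
width: 0.006
gripper_force: 0.0
t 9.18 pos [0.4926 0.1059 0.3138] yaw -0.977 zax [-0.05  -0.025 -0.998] F [ 1.1  1.4 -0.2]
target [0.4903 0.1118 0.265 ] tool shift [-0.0058 -0.0041  0.0487] rz 0.483
[-0.78  0.22  0.56  1.74 -0.11  1.28 -2.74]
```

```bash
python3 -m pendant '[0,0,-0.02,0,0,-0.17,0, 0,0,0,0,0,-0.17,0, 0,0,0,0,0,-0.17,0, 0,0,0,0,0,-0.17,0, 0,0,0,0,0,-0.17,0, 0,0,0,0,0,-0.17,0, 0,0,0,0,0,-0.17,0, 0,0,0,0,0,-0.17,0, 0,0,0,0,0,0,0]'
python3 -c "
from h import *
delta(box2w([-.0025,.092,.08]),YAW+np.pi/2);print(observe()['joints'].round(2))"
```

```text
clock: 10.3
position: [0.4939, 0.1056, 0.3343]
ee_rot: [3.07, 0.596, -0.083]
force: [0.0, 0.2, 0.4]
width: 0.005
gripper_force: 0.0
t 10.3 pos [0.4939 0.1056 0.3343] yaw 0.383 zax [-0.05  -0.023 -0.999] F [0.  0.2 0.4]
target [0.4903 0.1118 0.265 ] tool shift [ 0.0028 -0.0072  0.0693] rz -1.298
[-0.61  0.2   0.35  1.69 -0.06  1.32 -1.43]
```

```bash
cat >> h.py <<'E'
def full(w,yaw):
    s=observe();M=R.from_rotvec(s['ee_rot']);G=R.from_euler('z',yaw)*R.from_euler('x',np.pi)
    print('shift',M.inv().apply(w-s['position']).round(4),'rot',(M.inv()*G).as_rotvec().round(3))
E
python3 -m pendant '[0,0,0,0,0,-0.18,0, 0,0,0,0,0,-0.18,0, 0,0,0,0,0,-0.18,0, 0,0,0,0,0,-0.18,0, 0,0,0,0,0,-0.18,0, 0,0,0,0,0,-0.18,0, 0,0,0,0,0,-0.18,0, 0,0,0,0,0,0,0]'
python3 -c "
from h import *
delta(box2w([-.0025,.092,.08]),YAW+np.pi/2);print(observe()['joints'].round(2));full(box2w([-.0025,.092,.09]),YAW+np.pi/2)"
```

```text
clock: 11.3
position: [0.494, 0.1058, 0.3343]
ee_rot: [-2.128, -2.282, 0.079]
force: [-0.1, 0.5, -0.3]
width: 0.006
gripper_force: 0.0
t 11.3 pos [0.494  0.1058 0.3343] yaw 1.641 zax [-0.049 -0.023 -0.999] F [-0.1  0.5 -0.3]
target [0.4903 0.1118 0.265 ] tool shift [0.0076 0.0003 0.0692] rz -0.041
[-0.48  0.2   0.19  1.68 -0.03  1.32 -0.21]
shift [ 0.0074 -0.0002  0.0592] rot [-0.051  0.019 -0.041]
```

```bash
python3 -m pendant '[0,0,0,-0.051,0.019,-0.041,0, 0,0,0,0,0,0,0, 0,0,0,0,0,0,0]' >/dev/null
python3 -c "
from h import *
delta(box2w([-.0025,.092,.08]),YAW+np.pi/2);full(box2w([-.0025,.092,.08]),YAW+np.pi/2)"
```

```text
t 11.68 pos [0.494  0.106  0.3343] yaw 1.683 zax [-0.001 -0.    -1.   ] F [ 0.4 -0.2 -0.6]
target [0.4903 0.1118 0.265 ] tool shift [ 0.0062 -0.0029  0.0693] rz 0.001
shift [ 0.0062 -0.0029  0.0693] rot [-0.001 -0.     0.001]
```

```bash
python3 -m pendant '[0.006,-0.003,0.04,0,0,0,0, 0,0,0.025,0,0,0,0, 0,0,0,0,0,0,0, 0,0,0,0,0,0,0]' | egrep 'posi|^force'
python3 -m pendant '[0,0,0.004,0,0,0,0, 0,0,0.004,0,0,0,0, 0,0,0,0,0,0,0]' | egrep 'posi|^force'
for i in 1 2 3; do python3 -m pendant '[0,0,0.0015,0,0,0,0, 0,0,0,0,0,0,0]' | egrep 'posi|^force'; done
```

```text
position: [0.491, 0.1118, 0.2701]
force: [-0.6, 0.5, -0.4]
position: [0.4902, 0.1115, 0.261]
force: [0.5, 0.3, 0.1]
position: [0.4903, 0.1115, 0.2596]
force: [-0.1, -0.0, -0.1]
position: [0.4905, 0.1117, 0.2585]
force: [-1.2, -0.4, 4.2]
position: [0.4904, 0.1121, 0.257]
force: [-0.8, 2.7, 4.2]
```

```bash
for i in 1 2 3 4; do python3 -m pendant '[0,0,0.0013,0,0,0,0, 0,0,0,0,0,0,0]' | egrep 'posi|^force'; done
```

```text
position: [0.4901, 0.1112, 0.2549]
force: [0.1, -1.2, -0.5]
position: [0.4902, 0.1114, 0.2537]
force: [0.3, -0.4, -0.2]
position: [0.4902, 0.1115, 0.2526]
force: [-0.4, 0.1, 0.3]
position: [0.4904, 0.1116, 0.252]
force: [-1.8, -1.0, 5.9]
```

```bash
python3 -m pendant '[0,0,0.001,0,0,0,0, 0,0,0,0,0,0,0]' | egrep 'posi|^force'
python3 -m pendant '[0,0,-0.01,0,0,0,0, 0,0,-0.04,0,0,0,0, 0,0,0,0,0,0,0, 0,0,0,0,0,0,0]' | egrep 'posi|^force'
python3 -c "
from h import *
full(box2w([-.0025,-.0935,.08]),YAW+np.pi/2)"
```

```text
position: [0.4905, 0.1116, 0.2517]
force: [-4.8, -0.4, 11.5]
position: [0.4902, 0.1116, 0.3002]
force: [0.1, 0.4, -0.4]
shift [-0.1854 -0.0008  0.0352] rot [-0.001 -0.     0.005]
```

```bash
python3 -m pendant '[-0.047,0,0,0,0,0,0, -0.047,0,0,0,0,0,0, -0.046,0,0,0,0,0,0, -0.0455,-0.001,0,0,0,0,0, 0,0,0.015,0,0,0.003,0, 0,0,0.015,0,0,0,0, 0,0,0,0,0,0,0, 0,0,0,0,0,0,0]' | egrep 'posi|^force'
python3 -c "
from h import *
full(box2w([-.0025,-.0935,.08]),YAW+np.pi/2)"
```

```text
position: [0.5108, -0.0717, 0.2703]
force: [-0.6, 0.1, 0.8]
shift [-0.0009 -0.      0.0053] rot [-0.001 -0.     0.004]
```

```bash
python3 -m pendant '[0,0,0.005,0,0,0,0, 0,0,0.005,0,0,0,0, 0,0,0,0,0,0,0]' | egrep 'posi|^force'
for i in 1 2 3 4 5; do python3 -m pendant '[0,0,0.0013,0,0,0,0, 0,0,0,0,0,0,0]' | egrep 'posi|^force'; done
```

```text
position: [0.5105, -0.0727, 0.26]
force: [-0.0, 0.4, 1.3]
position: [0.5108, -0.0728, 0.2592]
force: [0.6, -0.2, -0.0]
position: [0.511, -0.073, 0.2584]
force: [-1.8, 0.9, 6.8]
position: [0.511, -0.0734, 0.2569]
force: [-1.1, -2.8, 3.8]
position: [0.5105, -0.0724, 0.2548]
force: [-0.1, 0.4, 0.3]
position: [0.5106, -0.0726, 0.2536]
force: [-0.2, -0.2, 0.1]
```

```bash
for i in 1 2 3; do python3 -m pendant '[0,0,0.001,0,0,0,0, 0,0,0,0,0,0,0]' | egrep 'posi|^force'; done
```

```text
position: [0.5107, -0.0728, 0.2528]
force: [-0.1, 0.4, 1.3]
position: [0.5108, -0.0728, 0.2521]
force: [-0.5, 0.4, 2.8]
position: [0.5109, -0.0729, 0.2518]
force: [-3.2, 0.4, 10.2]
```

```bash
python3 -m pendant '[0,0,-0.01,0,0,0,0, 0,0,-0.05,0,0,0,0, 0.03,-0.03,-0.05,0,0,0,0, 0.03,-0.04,-0.05,0,0,0,0, 0.03,-0.04,-0.02,0,0,0,0, 0,-0.05,0,0,0,0,0, 0,0,0,0,0,0,0, 0,0,0,0,0,0,0]' | egrep 'clock|posi|^force'
python3 - <<'E'
from h import *
t=get_image('top')[:,:,::-1];s=get_image('scene')[:,:,::-1]
a=cv2.resize(t[185:335,215:415],(800,600))[0:400];b=cv2.resize(s[210:320,235:455],(400,200),interpolation=2)
a=cv2.resize(t[185:335,215:415],(532,399),interpolation=2);b=np.pad(b,((0,0),(0,132),(0,0)))
cv2.imwrite('pics/f.png',np.vstack([a,b]))
E
```

```text
clock: 19.42
position: [0.3485, -0.0057, 0.4233]
force: [0.1, 0.0, 0.2]
```

View pics/f.png

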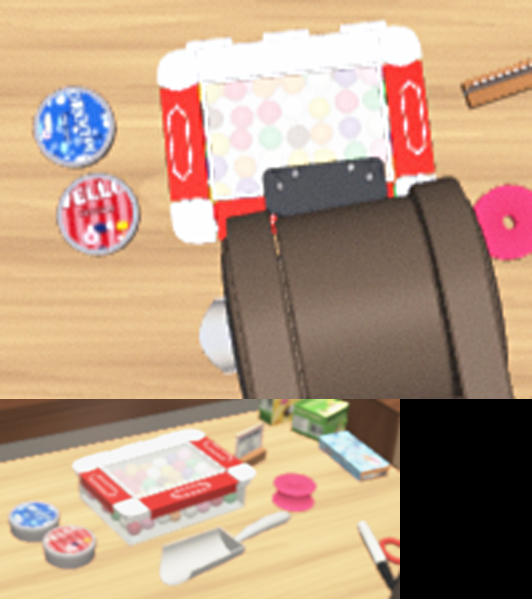

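The lid is shut, all the sections look flush and the goods haven't moved. I'll take one sharper look before handing in.

```bash
python3 - <<'E'
from h import *
s=get_image('scene')[:,:,::-1]
cv2.imwrite('pics/g.png',cv2.resize(s[220:295,268:383],(800,522),interpolation=2))
E
```

```text
(no output)
```

View pics/g.png

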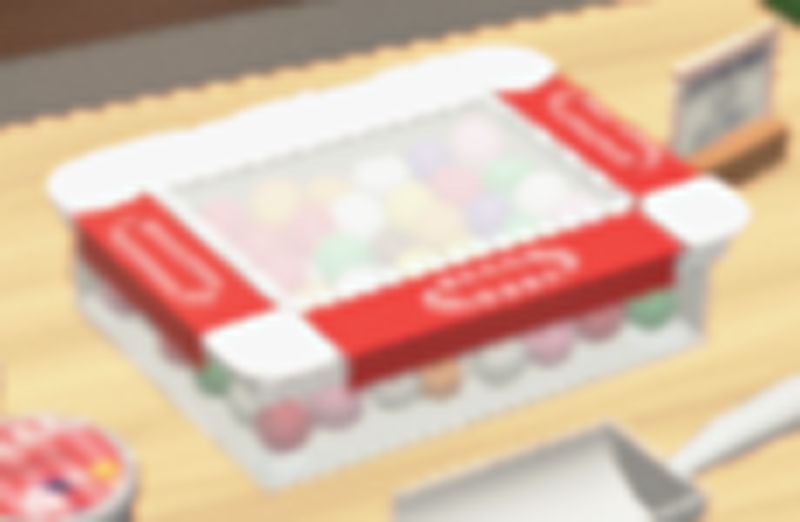

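All three sections lie level with the white corners, the front mark at about (500,280) in this crop.

```bash
python3 -c "
from cell import *
print(sign_off())"
```

```text
the job is handed in; nothing more can be done
None
```

The lid is pushed shut and the front, left and right red sections are clicked down flush; in the last pictures the box and the goods in view stand in place, and the job was handed in at about 19.6 s.

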